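# Fit the washed inner cover back into the ice box

### The job

Lift the ice box's hinged lid open until it rests on its stop. Then take the inner cover (the slab with a raised plug on one face) out of the draining rack, stand it upright on a long edge on the ledge inside the box's front wall, its plug facing the hinge, and let go of it. Tip it over towards the hinge so that it lies flat with the plug fully down in the well, and leave the lid open and the board, jug and tamper where they are.

Things in the scene. Friction and masses are not known exactly. Their poses are not given: they have to be found in the camera images.
- icebox: Fixed open-topped steel ice box, 168 (x) x 192 (y) x 100 mm high, walls 8 mm. Origin: centre of underside; +x to the hinge side, -x side is the front wall. Inside, a fixed flat deck, top 68 mm above the origin, 32 mm below the rim; inner wall faces at x = -76, +76, y = -88, +88 mm. The deck's rectangular opening (the well) spans x = -44 to +50, y = -63 to +63 mm and is over 40 mm deep.
- ledge (a point): Point on the deck's top at icebox x = -65 mm, y = 0, on the ledge: the 32 mm wide strip of deck between the front wall and the well. It is the middle of the cover slab's lower edge when the slab stands there 3 mm clear of the front wall; tipped from there, the plug falls into the well.
- well (a point): Centre of the well's mouth, level with the deck's top: icebox x = +3 mm, y = 0. The well is 94 mm (icebox x) by 126 mm (icebox y).
- lid (a joint): Hinge angle of the outer lid: 0 shut, grows as it opens upward, 1.9 rad on its stop, leaning back. Hinged along the rim of the icebox's +x side; let go, it falls shut below about 1.5 rad and falls back onto the stop beyond. Lid 168 x 192 x 8 mm, 0.35 kg.
- lid_handle (a point): Middle of the lid's bar handle: a round steel bar 11 mm thick, 107 mm long, parallel to the hinge (icebox y), on two posts 82 mm apart, its axis 35 mm above the lid's top (29 mm free under the bar). Lid shut, it is 143 mm above the table and 13 mm in from the lid's front edge; 155 mm from the hinge line along the lid and 43 mm above it.
- lid_hinge (a point): A point on the lid's hinge axis (axis along icebox y), at the rim of the hinge side.
- rack: Fixed draining rack: dark base plate 160 x 160 x 10 mm with two slots along its y, centred at its x = -45 and +45 mm; each slot is 18.5 mm wide between two 5 mm strips that rise 15 mm above the plate. Origin: centre of the underside. The cover stands in one slot, the board in the other, either way about.
- cover: Inner cover, loose, white plastic, 0.2 to 0.45 kg: a slab 16 (x) x 150 (y) x 120 mm (z) with a raised plug 12 mm thick, 116 (y) x 84 mm (z), centred on its +x face. Origin: centre of the slab. Starts standing on a 150 mm edge in the rack, z up, centre 70 mm above the table, plug towards the rack's -x. Stood on edge it is stable to about 6 degrees of lean; beyond that it falls over by itself.
- cover_plug (a point): Centre of the outer face of the cover's plug, 20 mm from the cover's origin along its +x.
- board: A plain white cutting board, 16 x 150 x 120 mm, flat on both faces (no plug), standing in the rack's other slot. Origin: its centre. Leave it there.
- jug: Steel milk jug standing on the table, 84 mm across, 100 mm high, with a handle at its +y. Origin: centre of its underside. Leave it.
- tamper: Steel coffee tamper standing on its 58 mm base, 85 mm high. Origin: centre of its underside. Leave it.
There are look-alikes about, which are no part of the job. What is shaped like the cover but red or yellow is not meant.

How it is judged:
By the outcome, as a careful person would: the job done as asked, in the order asked, and still so for the second after the job is handed in, with the robot touching nothing.
It also fails if it takes over 59 s, if anything falls off the work surface, if the arm or the gripper's body presses on something with over 40 N, if the wrist force passes 120 N, or if a joint passes its speed limit or range.

### The arm

A 7-joint arm with a two-finger parallel gripper is mounted at the origin on the work surface. World frame = base frame: x ahead of the robot, y to its left, z up, the work surface at z = 0. Lengths are in m, angles in rad, forces in N, time in s.
With the tool pointing down it reaches from about 0.425 to 0.875 m from the base axis. Payload 4.7 kg.
Tool frame: the origin (TCP) lies midway between the tips of the shut fingers; the grasp point (between the pads) lies 19 mm behind it; z points along the fingers, x is the direction in which the jaws open and shut, and the axes are right-handed (so a half turn about z gives the same grasp; the last joint's range is limited). The gripper opens to 87 mm and grips with 3 to 60 N. Pads are 19 mm wide; open, the fingers measure 117 mm over their backs; the gripper's body (75 mm by 190 mm) begins 51 mm behind the grasp point.
Start: joints at [-1.274, 0.321, -0.07, 1.45, 0.023, 1.371, -0.057], TCP at [0.181, 0.624, 0.223] pointing down, gripper open.
Joint ranges: [-2.86, 2.86], [-0.3, 2.09], [-1.38, 1.24], [0.06, 2.45], [-1.56, 4.7], [0.09, 2.05], [-2.69, 2.69]. Speed limits (rad/s): [2.57, 2.57, 3.14, 3.14, 3.14, 3.14, 3.14].

### API

Orientations are given as a rotation vector (axis times angle).
In Python, from bench import get_state, eyes, ticket gives the robot as it stands.
- The arm moves only by the tool carry_out, never from a script. Its argument "motion" is a list of rows, each a list of 2 entries, a list of its own where there are three numbers: the shift along the world's x, y, z in m, then the turn about the world's z in rad. A call has 1 to 20 rows; each row is the pose to reach, as a shift and turn from the pose commanded when the call began; what a row does not reach only later rows make up. A row lasts 1/10 s, in which the tool goes at most 50 mm and 8.59 degrees, less where a joint would pass 70% of its speed; a pose out of reach is approached as far as the arm can. A call with a gripper value outside its range is refused whole. "grip" is the gripper command: -1 is fully open, 1 is shut, values between are in proportion, set as the call begins (left out, the last holds). The fingers move at their own pace and stop on an object; "squeeze" is the grip in N (left out, the last holds). Time passes only in rows, so rows that repeat a pose let the fingers close. It gives the time, the measured TCP pose, the force and the opening at its end, in the units of the state.
- get_state(): the state, without advancing time (a new reading comes with each control period).
- eyes.get_image(name): name is "scene" or "top" or "wrist"; returns a dict with "pixels" (480x640x3 uint8, blue, green, red), "mtx" (3x3 intrinsics, pixels), "extrinsics" (4x4, takes a point from camera to world coordinates). Camera axes: x right, y down, z forward; pixel columns grow to the right and rows downward; lengths in m; the calibration is good to about 2 mm. A picture is of the moment at which its call begins. There is no depth.
- ticket.close_job(): hands the job in, once; it reports no verdict.
The state is a dict: "time": time; "joint_positions": joint angles; "qd": joint speeds; "joint_torque": joint torques, N m; "position": TCP position; "tool_rot": TCP orientation; "ft_force": force on the tool from outside, world axes, zero at the start; "torque": the same for the moment, N m; "grip_width": opening from 0.0 (shut) to 1.0 (fully open).
Only numpy, scipy, OpenCV 4.12 (cv2) and the standard library are available. Lean on these libraries where they do the work, as an engineer would, in place of code of your own. Each camera call takes 0.05 s, during which the arm holds its last target. There are 200 camera calls.

## Working session

There is one attempt and no reset: what is moved stays moved. The work goes in short steps, Python scripts to look and compute and a tool call to move; the robot and the scene stay as the last step left them, time stands still between calls to the robot, and variables do not carry over. Pictures are saved under pics/ and viewed, about 8 in all and at most 12, crops included, and the job is handed in when it is done.

Besides the shell and the picture viewer there is one more tool, called after "Emit:" by a JSON object that holds its "api" and its "payload", one argument or row to a line. carry_out: Moves the arm, as the interface text tells. Its arguments: {"type":"object","properties":{"motion":{"type":"array","items":{"type":"array"}},"grip":{"type":"number"},"squeeze":{"type":"number"}},"required":["motion"]}

```bash
mkdir -p pics; cat > h.py <<'E'
import numpy as np, cv2
from bench import get_state, eyes, ticket
def grab(n,f):
    d=eyes.get_image(n); cv2.imwrite(f'pics/{f}.png',d['pixels']); np.savez(f'pics/{f}.npz',K=d['mtx'],T=d['extrinsics']); return d
def load(f):
    z=np.load(f'pics/{f}.npz'); return z['K'],z['T']
def onz(f,u,v,z):
    K,T=load(f); r=T[:3,:3]@np.linalg.inv(K)@[u,v,1]; c=T[:3,3]; return c+r*(z-c[2])/r[2]
def proj(f,p):
    K,T=load(f); q=K@(T[:3,:3].T@(np.asarray(p)-T[:3,3])); return q[:2]/q[2]
E
python3 - <<'E'
from h import *
np.set_printoptions(precision=4,suppress=True)
for n in ['scene','top']:
    grab(n,n+'0'); K,T=load(n+'0'); print(n,K[0,0],T)
s=get_state(); print({k:np.round(v,4) for k,v in s.items()})
E
```

```text
scene 591.1353750023584 [[-0.643   0.5489 -0.5341  1.1346]
 [ 0.7658  0.4732 -0.4356  0.5975]
 [ 0.0136 -0.6891 -0.7246  0.945 ]
 [ 0.      0.      0.      1.    ]]
top 440.7722438453979 [[-0.03   -0.989   0.1449  0.4163]
 [-0.9995  0.0283 -0.0137  0.1085]
 [ 0.0094 -0.1452 -0.9894  1.0887]
 [ 0.      0.      0.      1.    ]]
{'time': np.float64(0.1), 'joint_positions': array([-1.2739,  0.3217, -0.0701,  1.4515,  0.0226,  1.3708, -0.0569]), 'qd': array([ 0.002 , -0.0034,  0.0013, -0.0031, -0.0018,  0.0011, -0.0003]), 'joint_torque': array([ -0.0006, -49.2574,  -0.4061, -31.3403,  -0.0642,   0.0394,
         0.0001]), 'position': array([0.1813, 0.6237, 0.2216]), 'tool_rot': array([ 2.5114,  1.8856, -0.0021]), 'ft_force': array([-0.2476, -0.0004,  0.6409]), 'torque': array([-0.0134,  0.0407, -0.0367]), 'grip_width': np.float64(0.9977)}
```

View pics/top0.png

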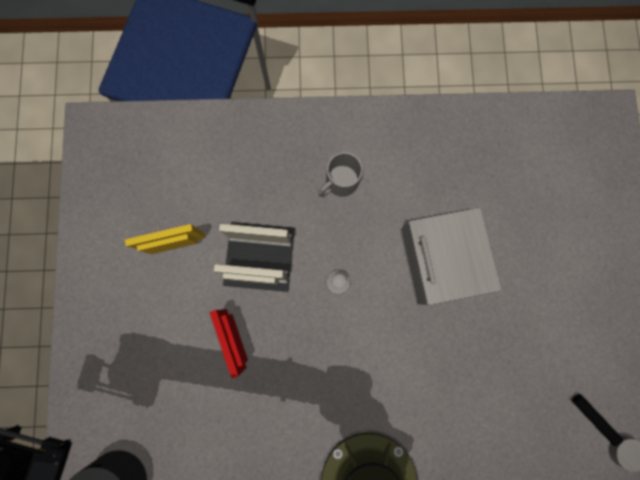

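View pics/scene0.png

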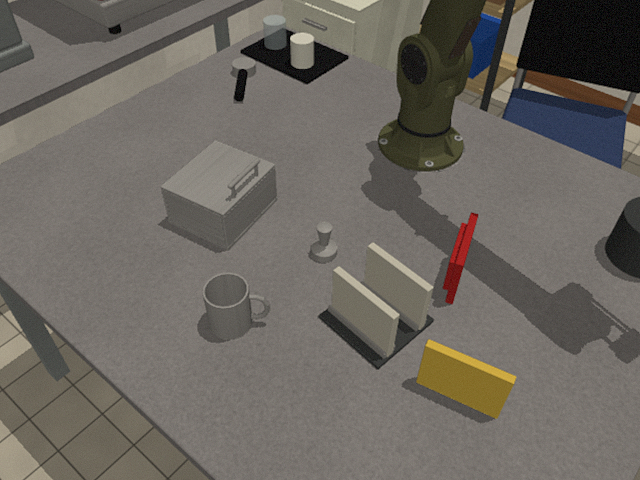

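```bash
python3 - <<'E'
from h import *
t=cv2.imread('pics/top0.png'); 
a=cv2.resize(t[210:300,200:310],None,fx=3.6,fy=3.6,interpolation=cv2.INTER_CUBIC)
b=cv2.resize(t[200:312,395:510],None,fx=3.4,fy=3.4,interpolation=cv2.INTER_CUBIC)
c=np.zeros((max(a.shape[0],b.shape[0]),a.shape[1]+b.shape[1],3),np.uint8);c[:a.shape[0],:a.shape[1]]=a;c[:b.shape[0],a.shape[1]:]=b
cv2.imwrite('pics/z1.png',c);print(a.shape,b.shape)
E
```

```text
(324, 396, 3) (381, 391, 3)
```

View pics/z1.png

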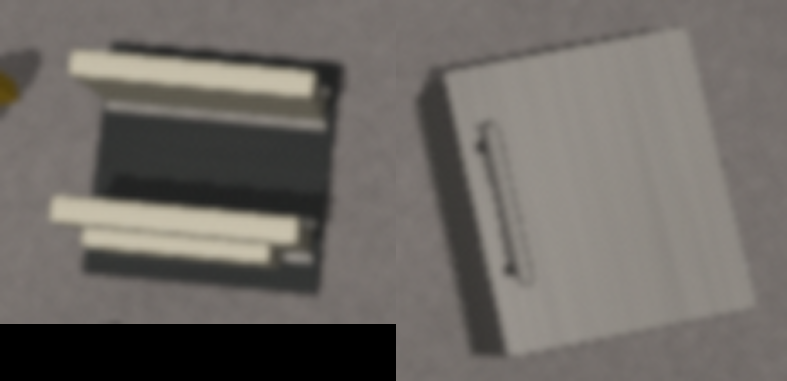

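```bash
python3 - <<'E'
from h import *
np.set_printoptions(precision=4,suppress=True)
A=lambda u,v,z:onz('top0',u/3.6+200-.36,v/3.6+210-.36,z)
B=lambda u,v,z:onz('top0',(u-396)/3.4+395-.35,v/3.4+200-.35,z)
c=np.array([A(70,-0+195,.13) if 0 else A(51,196,.13),A(50,220,.13),A(298,218,.13),A(297,243,.13)])
print('cover',c,c.mean(0),np.linalg.norm(c[0]-c[2]))
b=np.array([A(71,51,.13),A(69,75,.13),A(317,73,.13),A(315,97,.13)]);print('board',b.mean(0),np.linalg.norm(b[0]-b[2]),b[0]-b[2])
d=c[0]-c[2];print('yaw of long edge',np.degrees(np.arctan2(d[1],d[0])))
l=np.array([B(445,70,.108),B(688,28,.108),B(755,303,.108),B(507,356,.108)]);print('lid',l,l.mean(0))
for i in range(4):
  e=l[(i+1)%4]-l[i];print(np.linalg.norm(e),np.degrees(np.arctan2(e[1],e[0])))
h=np.array([B(490,122,.148),B(525,283,.148)]);print('handle',h,h.mean(0),np.linalg.norm(h[0]-h[1]))
for n,u,v in [('jug',344,177),('tamper',339,283)]: print(n,onz('top0',u,v,.09 if n=='jug' else .08))
E
```

```text
cover [[0.5038 0.3298 0.13  ]
 [0.4893 0.3304 0.13  ]
 [0.4861 0.1811 0.13  ]
 [0.4711 0.182  0.13  ]] [0.4876 0.2558 0.13  ] 0.14977625402234426
board [0.576  0.2437 0.13  ] 0.1511967549665321 [ 0.0179  0.1501 -0.    ]
yaw of long edge 83.23257947873716
lid [[ 0.5925 -0.1058  0.108 ]
 [ 0.6164 -0.2706  0.108 ]
 [ 0.4324 -0.2993  0.108 ]
 [ 0.4031 -0.1349  0.108 ]] [ 0.5111 -0.2027  0.108 ]
0.16654135119262695 -81.72684449247396
0.18628738838609565 -171.1336515510271
0.16697673557207202 100.09531899780147
0.19159332508283433 8.744964489155118
handle [[ 0.5509 -0.1237  0.148 ]
 [ 0.4484 -0.1392  0.148 ]] [ 0.4997 -0.1315  0.148 ] 0.10362515779546112
jug [0.7026 0.0366 0.09  ]
tamper [0.4568 0.0566 0.08  ]
```

Top view: the box (lid centre ~(0.511,-0.203), hinge side towards world -y), and the cover is the slab nearer the robot (plug on the robot side). Sizes check out. Moving above the handle.

Emit:
{"api": "carry_out", "payload": {
  "motion": [
    [[0.04, -0.03, 0.01], -0.14],
    [[0.08, -0.06, 0.02], -0.28],
    [[0.12, -0.09, 0.02], -0.42],
    [[0.16, -0.12, 0.02], -0.56],
    [[0.2, -0.16, 0.02], -0.7],
    [[0.23, -0.2, 0.02], -0.84],
    [[0.26, -0.24, 0.02], -0.98],
    [[0.28, -0.285, 0.02], -1.12],
    [[0.3, -0.33, 0.02], -1.26],
    [[0.31, -0.375, 0.02], -1.4],
    [[0.32, -0.42, 0.02], -1.54],
    [[0.32, -0.465, 0.02], -1.68],
    [[0.32, -0.51, 0.02], -1.82],
    [[0.32, -0.555, 0.02], -1.96],
    [[0.32, -0.6, 0.02], -2.1],
    [[0.32, -0.645, 0.02], -2.25],
    [[0.32, -0.69, 0.02], -2.4],
    [[0.32, -0.73, 0.02], -2.55],
    [[0.32, -0.755, 0.02], -2.7],
    [[0.32, -0.755, 0.02], -2.7]
  ],
  "grip": -1
}}

```text
time: 2.1
position: [0.5003, -0.1358, 0.2426]
tool_rot: [2.379, -2.049, 0.002]
ft_force: [-0.1, -0.2, 0.3]
grip_width: 1.0
```

```bash
python3 - <<'E'
from h import *
np.set_printoptions(precision=4,suppress=True)
grab('wrist','w1'); K,T=load('w1'); print(K,T); s=get_state(); print(s['position'],s['tool_rot'],s['joint_positions'],s['time'],s['ft_force'])
E
```

```text
[[339.309    0.     316.928 ]
 [  0.     339.309  240.2324]
 [  0.       0.       1.    ]] [[ 0.1483 -0.9469 -0.2853  0.5775]
 [-0.9889 -0.1415 -0.0443 -0.1255]
 [ 0.0016  0.2887 -0.9574  0.4044]
 [ 0.      0.      0.      1.    ]]
[ 0.5008 -0.1327  0.2424] [ 2.3869 -2.0419 -0.0005] [-0.4947  0.0161  0.7173  1.7674 -0.0105  1.3626 -1.1907] 2.15 [1.1408 0.4    0.355 ]
```

View pics/w1.png

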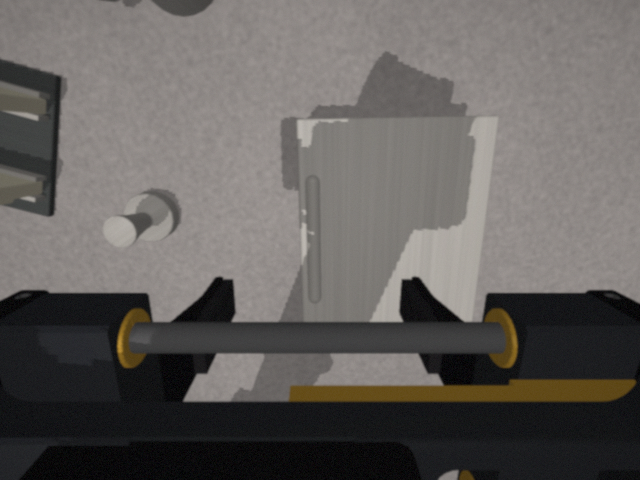

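Wrist view: handle bar from (313,178) to (315,300), left of the fingers' midline (~318); lid front edge about u=300.

```bash
python3 - <<'E'
from h import *
np.set_printoptions(precision=4,suppress=True)
a=onz('w1',313,176,.146);b=onz('w1',315,301,.146);d=a-b
print(a,b,(a+b)/2,np.linalg.norm(d),np.degrees(np.arctan2(d[1],d[0])))
for p in [(299,117),(497,117)]: print(onz('w1',*p,.108))
print('expected from top: ',np.array([.5111,-.2027])+[0.988*.096-.156*.084,.156*.096+.988*.084],np.array([.5111,-.2027])+[0.988*.096+.156*.084,.156*.096-.988*.084])
E
```

```text
[ 0.55  -0.127  0.146] [ 0.4475 -0.1437  0.146 ] [ 0.4988 -0.1354  0.146 ] 0.10385402312684767 9.262410747071314
[ 0.5917 -0.1089  0.108 ]
[ 0.6159 -0.27    0.108 ]
expected from top:  [ 0.5928 -0.1047] [ 0.6191 -0.2707]
```

Emit:
{"api": "carry_out", "payload": {
  "motion": [
    [[0, -0.001, -0.04], 0],
    [[0, -0.001, -0.08], 0],
    [[0, -0.001, -0.1], 0],
    [[0, -0.001, -0.115], 0],
    [[0, -0.001, -0.115], 0]
  ]
}}

```text
time: 2.65
position: [0.4997, -0.1295, 0.1251]
tool_rot: [2.392, -2.032, -0.007]
ft_force: [-0.1, -0.0, 0.2]
grip_width: 0.998
```

Emit:
{"api": "carry_out", "payload": {
  "motion": [
    [[0, 0, 0], 0],
    [[0, 0, 0], 0],
    [[0, 0, 0], 0],
    [[0, 0, 0], 0],
    [[0, 0, 0], 0],
    [[0, 0, 0], 0],
    [[0, 0, 0], 0],
    [[0, 0, 0], 0]
  ],
  "grip": 1,
  "squeeze": 15
}}

```text
time: 3.45
position: [0.5014, -0.1318, 0.1276]
tool_rot: [2.391, -2.038, 0.0]
ft_force: [-0.4, -1.1, 0.2]
grip_width: 0.355
```

Emit:
{"api": "carry_out", "payload": {
  "motion": [
    [[0, 0, 0], 0],
    [[0, 0, 0], 0],
    [[0, 0, 0], 0],
    [[0, 0, 0], 0],
    [[0, 0, 0], 0]
  ]
}}

```text
time: 3.95
position: [0.5016, -0.1332, 0.1276]
tool_rot: [2.389, -2.039, 0.003]
ft_force: [1.5, -4.9, -2.1]
grip_width: 0.119
```

```bash
python3 -c "
import numpy as np
for t in list(np.arange(.1,1.81,.1))+[1.86]:
  s=.155-.1609*np.cos(t+.2706);z=.1609*np.sin(t+.2706)-.043
  print(round(t,2),[round(.158*s,4),round(-.987*s,4),round(z,4)])"
```

```text
0.1 [np.float64(0.0008), np.float64(-0.005), np.float64(0.0153)]
0.2 [np.float64(0.0018), np.float64(-0.0114), np.float64(0.03)]
0.3 [np.float64(0.0031), np.float64(-0.0193), np.float64(0.0439)]
0.4 [np.float64(0.0046), np.float64(-0.0286), np.float64(0.057)]
0.5 [np.float64(0.0062), np.float64(-0.039), np.float64(0.0691)]
0.6 [np.float64(0.0081), np.float64(-0.0507), np.float64(0.08)]
0.7 [np.float64(0.0101), np.float64(-0.0633), np.float64(0.0898)]
0.8 [np.float64(0.0123), np.float64(-0.0768), np.float64(0.0982)]
0.9 [np.float64(0.0146), np.float64(-0.0911), np.float64(0.1052)]
1.0 [np.float64(0.017), np.float64(-0.106), np.float64(0.1107)]
1.1 [np.float64(0.0194), np.float64(-0.1214), np.float64(0.1147)]
1.2 [np.float64(0.0219), np.float64(-0.1371), np.float64(0.1171)]
1.3 [np.float64(0.0245), np.float64(-0.153), np.float64(0.1179)]
1.4 [np.float64(0.027), np.float64(-0.1688), np.float64(0.1171)]
1.5 [np.float64(0.0295), np.float64(-0.1845), np.float64(0.1147)]
1.6 [np.float64(0.032), np.float64(-0.1999), np.float64(0.1107)]
1.7 [np.float64(0.0344), np.float64(-0.2148), np.float64(0.1052)]
1.8 [np.float64(0.0367), np.float64(-0.2291), np.float64(0.0982)]
1.86 [np.float64(0.038), np.float64(-0.2373), np.float64(0.0933)]
```

Emit:
{"api": "carry_out", "payload": {
  "motion": [
    [[0.001, -0.005, 0.015], 0],
    [[0.002, -0.011, 0.03], 0],
    [[0.003, -0.019, 0.044], 0],
    [[0.005, -0.029, 0.057], 0],
    [[0.006, -0.039, 0.069], 0],
    [[0.008, -0.051, 0.08], 0],
    [[0.01, -0.063, 0.09], 0],
    [[0.012, -0.077, 0.098], 0],
    [[0.015, -0.091, 0.105], 0],
    [[0.015, -0.091, 0.105], 0]
  ]
}}

```text
time: 4.95
position: [0.5167, -0.225, 0.2352]
tool_rot: [-2.388, 2.04, -0.002]
ft_force: [-2.7, 3.7, 6.4]
grip_width: 0.118
```

Emit:
{"api": "carry_out", "payload": {
  "motion": [
    [[0.002, -0.015, 0.006], 0],
    [[0.005, -0.03, 0.01], 0],
    [[0.007, -0.046, 0.012], 0],
    [[0.01, -0.062, 0.013], 0],
    [[0.012, -0.078, 0.012], 0],
    [[0.015, -0.093, 0.01], 0],
    [[0.017, -0.109, 0.006], 0],
    [[0.02, -0.124, 0.0], 0],
    [[0.022, -0.138, -0.007], 0],
    [[0.023, -0.145, -0.011], 0],
    [[0.023, -0.145, -0.011], 0]
  ]
}}

```text
time: 6.05
position: [0.5399, -0.3695, 0.2218]
tool_rot: [2.389, -2.039, 0.003]
ft_force: [1.5, -1.7, 2.0]
grip_width: 0.117
```

Emit:
{"api": "carry_out", "payload": {
  "motion": [
    [[0, 0, 0], 0],
    [[0, 0, 0], 0],
    [[0, 0, 0], 0],
    [[0, 0, 0], 0],
    [[0.001, -0.004, 0.0], 0],
    [[0.001, -0.004, 0.02], 0],
    [[0.001, -0.004, 0.045], 0],
    [[0.001, -0.004, 0.075], 0],
    [[0.001, -0.004, 0.1], 0]
  ],
  "grip": 0.48
}}

```text
time: 6.95
position: [0.5404, -0.3719, 0.3232]
tool_rot: [-2.391, 2.038, -0.001]
ft_force: [-0.3, -0.8, 0.7]
grip_width: 0.261
```

```bash
python3 - <<'E'
from h import *
grab('scene','scene1'); s=get_state(); print(s['position'],s['joint_positions'],s['time'],s['ft_force'],s['grip_width'])
E
```

```text
[ 0.5415203  -0.37300614  0.32764372] [-0.04034003  0.38700635  0.85082062  1.28669623 -0.28923854  1.58474838
 -0.6455101 ] 7.0 [ 1.16087608 -0.07516401  3.54512909] 0.26094821912004595
```

View pics/scene1.png

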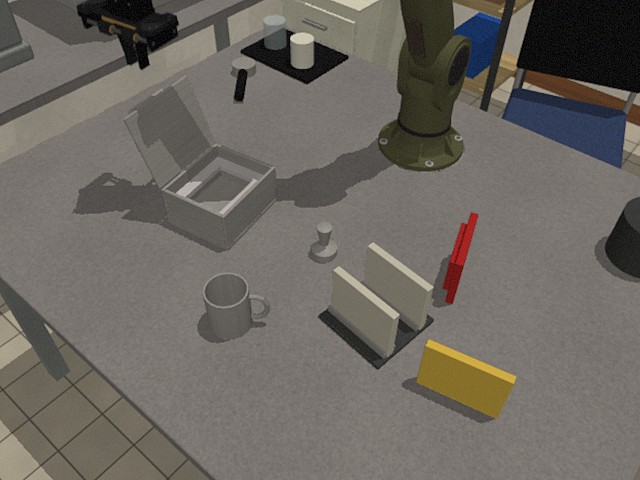

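The scene view shows the lid leaning back on its stop and the arm clear. Next: above the cover.

Emit:
{"api": "carry_out", "payload": {
  "motion": [
    [[0, 0.03, 0], 0.07],
    [[0, 0.06, 0], 0.14],
    [[0, 0.1, 0], 0.21],
    [[0, 0.14, 0], 0.28],
    [[0, 0.18, 0], 0.36],
    [[-0.005, 0.22, 0], 0.44],
    [[-0.01, 0.26, -0.01], 0.52],
    [[-0.015, 0.3, -0.02], 0.6],
    [[-0.02, 0.34, -0.03], 0.68],
    [[-0.025, 0.38, -0.04], 0.76],
    [[-0.03, 0.42, -0.05], 0.84],
    [[-0.035, 0.46, -0.06], 0.92],
    [[-0.04, 0.5, -0.07], 1.0],
    [[-0.05, 0.54, -0.077], 1.08],
    [[-0.055, 0.57, -0.077], 1.15],
    [[-0.06, 0.6, -0.077], 1.22],
    [[-0.06, 0.63, -0.077], 1.295],
    [[-0.06, 0.63, -0.077], 1.295],
    [[-0.06, 0.63, -0.077], 1.295]
  ],
  "grip": -1
}}

```text
time: 8.9
position: [0.4809, 0.2585, 0.2448]
tool_rot: [3.136, -0.182, 0.001]
ft_force: [0.3, -0.9, 0.4]
grip_width: 1.001
```

```bash
python3 - <<'E'
from h import *
grab('wrist','w2'); grab('scene','scene2'); s=get_state(); print(s['position'],np.degrees(2*np.arctan2(s['tool_rot'][1],s['tool_rot'][0])),s['joint_positions'],s['time'],s['ft_force'],s['grip_width'])
E
```

```text
[0.4812671  0.2568981  0.24492143] -6.823705112433034 [-0.83066276  0.0845181   0.31070647  1.69108283 -0.02545185  1.3697237
 -0.63501666] 9.0 [ 0.13901573 -0.60835893  0.54346486] 0.9976400916597682
```

View pics/w2.png

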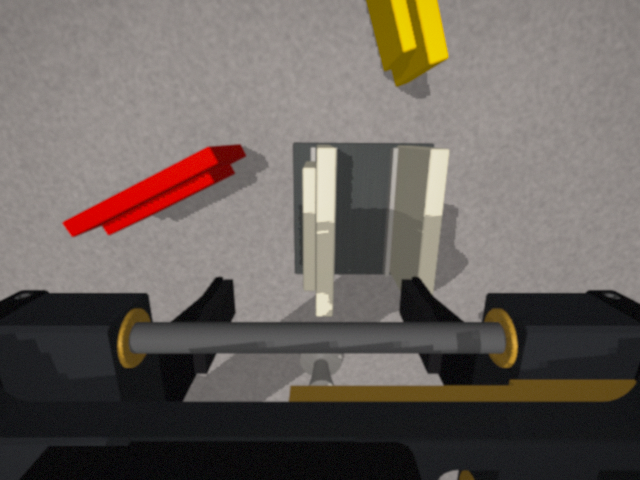

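Wrist view: slab top (316..338 at v=147) to (316..333 at v=315), plug on its left; board stands to the right with no plug.

```bash
python3 - <<'E'
from h import *
np.set_printoptions(precision=4,suppress=True)
P=[onz('w2',*p,.13) for p in [(316,147),(337.5,147),(334,315),(316,315)]]
for p in P: print(p)
P=np.array(P);print(P.mean(0)); e=P[1]+P[0]-P[2]-P[3]; print(np.degrees(np.arctan2(e[1],e[0])),np.linalg.norm(e)/2)
E
```

```text
[0.4874 0.329  0.13  ]
[0.5041 0.327  0.13  ]
[0.4865 0.1803 0.13  ]
[0.4702 0.1822 0.13  ]
[0.487  0.2546 0.13  ]
83.22393002093771 0.14782314881336983
```

Emit:
{"api": "carry_out", "payload": {
  "motion": [
    [[0, -0.002, -0.04], 0],
    [[0, -0.002, -0.08], 0],
    [[0, -0.002, -0.12], 0],
    [[0, -0.002, -0.145], 0],
    [[0, -0.002, -0.16], 0],
    [[0, -0.002, -0.16], 0],
    [[0, -0.002, -0.16], 0]
  ]
}}

```text
time: 9.7
position: [0.4815, 0.2561, 0.0858]
tool_rot: [-3.135, 0.185, -0.002]
ft_force: [0.1, 0.1, 0.4]
grip_width: 1.001
```

Emit:
{"api": "carry_out", "payload": {
  "motion": [
    [[0, 0, 0], 0],
    [[0, 0, 0], 0],
    [[0, 0, 0], 0],
    [[0, 0, 0], 0],
    [[0, 0, 0], 0],
    [[0, 0, 0], 0],
    [[0, 0, 0], 0],
    [[0, 0, 0], 0],
    [[0, 0, 0], 0],
    [[0, 0, 0], 0],
    [[0, 0, 0], 0]
  ],
  "grip": 1,
  "squeeze": 30
}}

```text
time: 10.8
position: [0.4804, 0.2562, 0.0845]
tool_rot: [3.136, -0.184, 0.0]
ft_force: [0.5, 0.4, 0.1]
grip_width: 0.318
```

Emit:
{"api": "carry_out", "payload": {
  "motion": [
    [[0, 0, 0.01], 0],
    [[0, 0, 0.025], 0],
    [[0, 0, 0.05], 0],
    [[0, 0, 0.08], 0],
    [[0, 0, 0.11], 0],
    [[0, 0, 0.15], 0],
    [[0, 0, 0.15], 0],
    [[0, 0, 0.15], 0]
  ]
}}

```text
time: 11.6
position: [0.4805, 0.2564, 0.2361]
tool_rot: [-3.135, 0.183, -0.002]
ft_force: [0.6, 0.6, -3.7]
grip_width: 0.316
```

```bash
python3 - <<'E'
from h import *
d=grab('top','top2'); s=get_state(); print(s['position'],s['tool_rot'])
t=d['pixels'][195:315,390:530]
cv2.imwrite('pics/z2.png',cv2.resize(t,None,fx=5,fy=5,interpolation=cv2.INTER_CUBIC))
E
```

```text
[0.4797106  0.25597133 0.23438701] [ 3.13589956e+00 -1.83469874e-01 -1.51954229e-03]
```

View pics/z2.png

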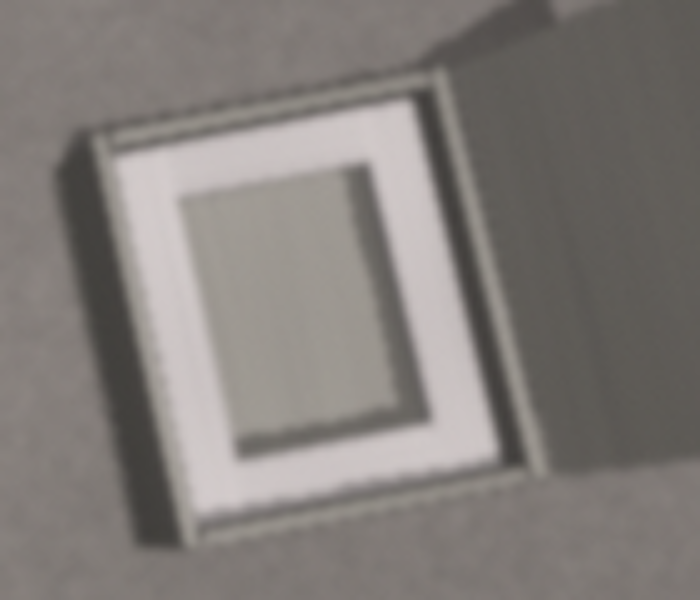

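Crop shows the open box with the well's mouth at corners (179,197),(371,163),(431,420),(237,460) and rim corners (93,135),(440,70),(546,472),(188,547).

```bash
python3 - <<'E'
from h import *
np.set_printoptions(precision=4,suppress=True)
f=lambda u,v,z:onz('top2',u/5+390-.4,v/5+195-.4,z)[:2]
def fit(pix,z,mod):
    W=np.array([f(u,v,z) for u,v in pix]);M=np.array(mod)
    a=M-M.mean(0);b=W-W.mean(0);th=np.arctan2((a[:,0]*b[:,1]-a[:,1]*b[:,0]).sum(),(a*b).sum())
    R=np.array([[np.cos(th),-np.sin(th)],[np.sin(th),np.cos(th)]]);t=W.mean(0)-R@M.mean(0)
    print('yaw',np.degrees(th),'c',t,'res mm',1e3*(W-(M@R.T+t))); return R,t
# image top = box +y (world +x)
R,t=fit([(179,197),(371,163),(431,420),(237,460)],.068,[(-.044,.063),(.05,.063),(.05,-.063),(-.044,-.063)])
print('ledge',R@[-.065,0]+t,'well',R@[.003,0]+t)
R,t=fit([(93,135),(440,70),(546,472),(188,547)],.1,[(-.084,.096),(.084,.096),(.084,-.096),(-.084,-.096)])
print('ledge',R@[-.065,0]+t)
E
```

```text
yaw -81.15425708361023 c [ 0.5109 -0.2032] res mm [[-0.6401 -0.9302]
 [-1.5017  0.2846]
 [ 1.7036  1.1072]
 [ 0.4381 -0.4616]]
ledge [ 0.5009 -0.139 ] well [ 0.5114 -0.2062]
yaw -80.36181480917256 c [ 0.5108 -0.2021] res mm [[-0.589  -2.198 ]
 [-2.9396  2.015 ]
 [ 1.851   1.5942]
 [ 1.6776 -1.4111]]
ledge [ 0.4999 -0.138 ]
```

Emit:
{"api": "carry_out", "payload": {
  "motion": [
    [[0.001, -0.015, 0], 0.05],
    [[0.002, -0.035, 0], 0.14],
    [[0.004, -0.06, 0], 0.25],
    [[0.005, -0.085, 0], 0.36],
    [[0.006, -0.11, 0], 0.47],
    [[0.008, -0.135, 0], 0.58],
    [[0.009, -0.16, 0], 0.69],
    [[0.01, -0.185, 0], 0.8],
    [[0.011, -0.21, 0], 0.91],
    [[0.012, -0.235, 0], 1.02],
    [[0.013, -0.26, 0], 1.13],
    [[0.015, -0.285, 0], 1.24],
    [[0.016, -0.31, 0], 1.35],
    [[0.018, -0.335, 0], 1.46],
    [[0.019, -0.36, 0], 1.57],
    [[0.02, -0.38, 0], 1.68],
    [[0.02, -0.395, 0], 1.78],
    [[0.02, -0.402, 0], 1.848],
    [[0.02, -0.402, 0], 1.848],
    [[0.02, -0.402, 0], 1.848]
  ]
}}

```text
time: 13.65
position: [0.4996, -0.1451, 0.2334]
tool_rot: [-2.037, -2.389, 0.002]
ft_force: [0.4, -0.0, -3.3]
grip_width: 0.321
```

```bash
python3 - <<'E'
from h import *
grab('wrist','w3'); s=get_state(); print(s['position'],np.degrees(2*np.arctan2(s['tool_rot'][1],s['tool_rot'][0])),s['joint_positions'],s['time'],s['ft_force'],s['grip_width'])
E
```

```text
[ 0.49987542 -0.14480905  0.23364598] -260.8547194417223 [-0.44921258  0.03026868  0.70083284  1.77366588 -0.02024044  1.34684421
  1.98634117] 13.7 [ 0.29748699  0.4212003  -2.65903413] 0.3194469253891833
```

View pics/w3.png

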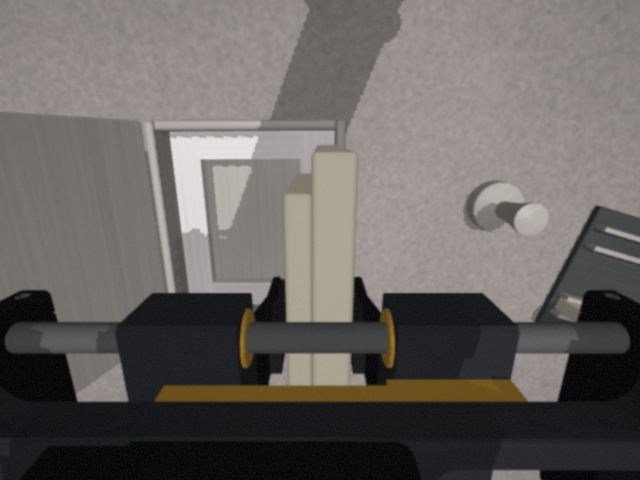

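Wrist view: cover upright in the jaws, plug facing the hinge side (left); far rim corners at (147,122) and (345,121); tamper undisturbed.

```bash
python3 - <<'E'
from h import *
np.set_printoptions(precision=4,suppress=True)
for u,v in [(147,122),(345,121)]: print(onz('w3',u,v,.1))
th=np.radians(-80.95);R=np.array([[np.cos(th),-np.sin(th)],[np.sin(th),np.cos(th)]])
for c in ([.5108,-.203],[.510,-.204]):
    for m in [(.084,-.096),(-.084,-.096)]: print('pred',R@m+c)
# slab top corner in hand: z top = .2336-.0845+.13
zt=.2336-.0845+.13
for u,v in [(313.5,148),(357,150)]: print('slab far',onz('w3',u,v,zt))
c=np.array([.4999,-.1448])+.006*np.array([-.159,.987])
for m in [(.008,-.075),(-.008,-.075)]: print('pred slab',R@m+c)
for u,v in [(203,159),(301,159)]: print('well',onz('w3',u,v,.068))
for m in [(.05,-.063),(-.044,-.063)]: print('predwell',R@m+[.5108,-.203])
E
```

```text
[ 0.4293 -0.2992  0.1   ]
[ 0.4027 -0.1385  0.1   ]
pred [ 0.4292 -0.3011]
pred [ 0.4028 -0.1351]
pred [ 0.4284 -0.3021]
pred [ 0.402  -0.1361]
slab far [ 0.4234 -0.16    0.2791]
slab far [ 0.4217 -0.1456  0.2791]
pred slab [ 0.4261 -0.1586]
pred slab [ 0.4236 -0.1428]
well [ 0.4551 -0.2619  0.068 ]
well [ 0.4405 -0.171   0.068 ]
predwell [ 0.4564 -0.2623]
predwell [ 0.4417 -0.1695]
```

Emit:
{"api": "carry_out", "payload": {
  "motion": [
    [[0.002, -0.001, -0.01], 0],
    [[0.002, -0.001, -0.03], 0],
    [[0.002, -0.001, -0.05], 0],
    [[0.002, -0.001, -0.065], 0],
    [[0.002, -0.001, -0.08], 0],
    [[0.002, -0.001, -0.084], 0],
    [[0.002, -0.001, -0.087], 0],
    [[0.002, -0.001, -0.087], 0],
    [[0.002, -0.001, -0.087], 0]
  ]
}}

```text
time: 14.6
position: [0.5029, -0.1468, 0.1482]
tool_rot: [2.036, 2.391, 0.001]
ft_force: [-0.1, 1.2, -3.3]
grip_width: 0.319
```

Emit:
{"api": "carry_out", "payload": {
  "motion": [
    [[0, 0, -0.002], 0],
    [[0, 0, -0.003], 0],
    [[0, 0, -0.004], 0],
    [[0, 0, -0.004], 0],
    [[0, 0, -0.004], 0]
  ]
}}

```text
time: 15.1
position: [0.5024, -0.1468, 0.1436]
tool_rot: [-2.037, -2.392, -0.0]
ft_force: [0.4, 0.2, -2.6]
grip_width: 0.321
```

```bash
python3 - <<'E'
from h import *
s=get_state(); print(s['position'],s['ft_force'],s['torque'],s['time'])
E
```

```text
[ 0.50241861 -0.14680288  0.14362192] [ 0.44236539  0.17102755 -2.64719827] [ 0.04721982 -0.04166293 -0.01405301] 15.1
```

Emit:
{"api": "carry_out", "payload": {
  "motion": [
    [[0, 0, -0.001], 0],
    [[0, 0, -0.0015], 0],
    [[0, 0, -0.002], 0],
    [[0, 0, -0.002], 0]
  ]
}}

```text
time: 15.5
position: [0.5026, -0.1469, 0.1425]
tool_rot: [-2.037, -2.392, -0.001]
ft_force: [-3.1, 0.4, 4.7]
grip_width: 0.32
```

Emit:
{"api": "carry_out", "payload": {
  "motion": [
    [[0, 0, 0.001], 0],
    [[0, 0, 0.001], 0],
    [[0, 0, 0.001], 0],
    [[0, 0, 0.001], 0],
    [[0, 0, 0.001], 0],
    [[0, 0, 0.001], 0],
    [[0, 0, 0.001], 0],
    [[0, 0, 0.001], 0],
    [[0, 0, 0.001], 0],
    [[0, 0, 0.001], 0],
    [[0, 0, 0.001], 0],
    [[0, 0, 0.001], 0]
  ],
  "grip": -1
}}

```text
time: 16.7
position: [0.5024, -0.1468, 0.1426]
tool_rot: [2.037, 2.392, 0.0]
ft_force: [-0.6, -0.2, 0.8]
grip_width: 1.001
```

Emit:
{"api": "carry_out", "payload": {
  "motion": [
    [[0, 0, 0.02], 0],
    [[0, 0, 0.05], 0],
    [[0, 0, 0.09], 0],
    [[0, 0, 0.12], 0],
    [[0, 0.04, 0.12], 0],
    [[0, 0.08, 0.12], 0],
    [[0, 0.11, 0.12], 0],
    [[0, 0.11, 0.12], 0]
  ]
}}

```text
time: 17.5
position: [0.5024, -0.0312, 0.2624]
tool_rot: [-2.026, -2.399, -0.002]
ft_force: [0.7, -0.5, -0.7]
grip_width: 1.0
```

```bash
python3 - <<'E'
from h import *
grab('wrist','w4'); d=grab('scene','scene4'); s=get_state(); print(s['position'],s['ft_force'],s['time'])
a=cv2.imread('pics/w4.png'); b=cv2.resize(d['pixels'][60:280,90:380],None,fx=1.38,fy=1.38)
o=np.zeros((480+304,800,3),np.uint8);a2=cv2.resize(a,(400,300));b2=cv2.resize(b,(400,304));o=np.hstack([a2,b2[:300]]);cv2.imwrite('pics/m4.png',o)
E
```

```text
[ 0.50238307 -0.03651205  0.26255721] [-0.79268274 -0.89035136  0.20140133] 17.6
```

View pics/m4.png

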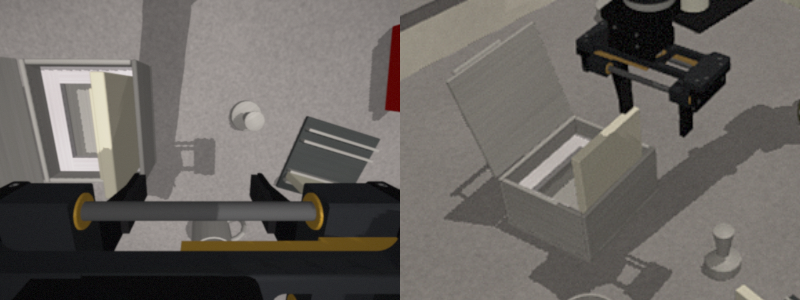

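Montage: cover stands by itself on the ledge, inside the front wall, plug toward the hinge; lid still open. Quick lateral check from w4.

```bash
python3 - <<'E'
from h import *
np.set_printoptions(precision=4,suppress=True)
th=np.radians(-80.95);R=np.array([[np.cos(th),-np.sin(th)],[np.sin(th),np.cos(th)]]);c=np.array([.5105,-.2037])
im=cv2.imread('pics/w4.png')
# predicted pixels for the slab top far corners and rim corners
for n,m,z in [('slabF-',(-.057,-.075),.188),('slabFf',(-.073,-.075),.188),('rim front far',(-.084,-.096),.1),('rim hinge far',(.084,-.096),.1),('well',(-.044,-.063),.068),('well',(.05,-.063),.068)]:
    p=[*(R@m+c),z]; print(n,proj('w4',p),proj('scene4',p))
for m in [(-.057,.075),(-.073,.075)]: print('near',proj('scene4',[*(R@m+c),.188]))
o=cv2.resize(im[80:220,20:260],None,fx=3,fy=3,interpolation=cv2.INTER_CUBIC)
cv2.imwrite('pics/z4.png',o)
E
```

```text
slabF- [145.0255 114.8841] [257.2983 135.4244]
slabFf [169.5587 115.167 ] [263.5027 137.838 ]
rim front far [220.4539  96.4823] [275.1553 166.6837]
rim hinge far [29.6912 94.2255] [215.4197 142.4221]
well [191.453  135.3024] [252.9375 179.6282]
well [ 97.352  134.2461] [219.8398 165.6649]
near [213.3088 174.1916]
near [219.7811 176.976 ]
```

View pics/z4.png

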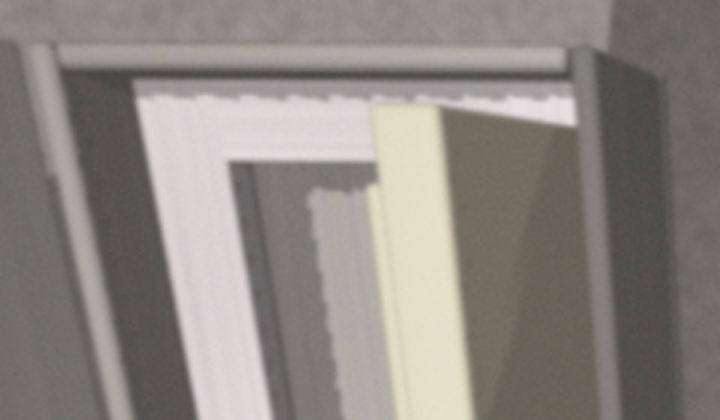

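Emit:
{"api": "carry_out", "payload": {
  "motion": [
    [[-0.004, 0, 0], 0],
    [[-0.004, 0, 0], 0],
    [[-0.004, 0, 0], 0],
    [[-0.004, 0, 0], 0],
    [[-0.004, 0, 0], 0],
    [[-0.004, 0, 0], 0],
    [[-0.004, 0, 0], 0],
    [[-0.008, -0.02, -0.02], 0],
    [[-0.008, -0.04, -0.05], 0],
    [[-0.008, -0.055, -0.08], 0],
    [[-0.008, -0.063, -0.1], 0],
    [[-0.008, -0.063, -0.107], 0],
    [[-0.008, -0.063, -0.107], 0],
    [[-0.008, -0.063, -0.107], 0]
  ],
  "grip": 1
}}

```text
time: 19.0
position: [0.4952, -0.0991, 0.1566]
tool_rot: [2.035, 2.392, 0.002]
ft_force: [-0.1, 0.4, 0.7]
grip_width: 0.006
```

Emit:
{"api": "carry_out", "payload": {
  "motion": [
    [[0.001, -0.006, 0], 0],
    [[0.002, -0.011, 0], 0],
    [[0.002, -0.015, 0], 0],
    [[0.003, -0.018, 0], 0],
    [[0.003, -0.021, 0], 0],
    [[0.004, -0.024, 0], 0],
    [[0.004, -0.027, 0], 0],
    [[0.005, -0.03, 0], 0],
    [[0.005, -0.03, 0], 0]
  ]
}}

```text
time: 19.9
position: [0.4994, -0.1304, 0.1556]
tool_rot: [2.037, 2.391, -0.0]
ft_force: [-0.1, 1.0, -0.5]
grip_width: 0.003
```

```bash
python3 - <<'E'
from h import *
d=grab('scene','scene5'); s=get_state(); print(s['position'],s['ft_force'],s['time'])
cv2.imwrite('pics/z5.png',cv2.resize(d['pixels'][60:280,90:380],None,fx=1.7,fy=1.7))
E
```

```text
[ 0.49940843 -0.13005784  0.15555341] [0.20045541 0.43788989 0.04551   ] 19.95
```

View pics/z5.png

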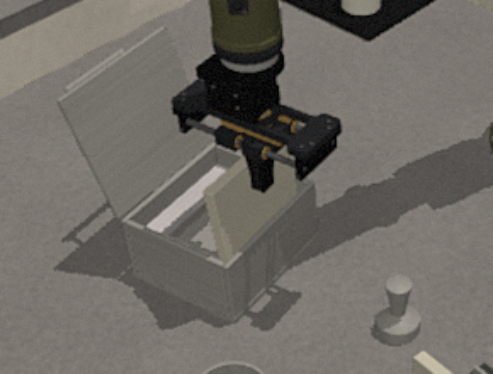

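Cover is still near upright, lightly leaning against the fingertip. Continue pushing.

Emit:
{"api": "carry_out", "payload": {
  "motion": [
    [[0.0005, -0.003, 0], 0],
    [[0.001, -0.006, 0], 0],
    [[0.0015, -0.009, 0], 0],
    [[0.002, -0.012, 0], 0],
    [[0.0025, -0.015, 0], 0],
    [[0.003, -0.018, 0], 0],
    [[0.0035, -0.021, 0], 0],
    [[0.004, -0.024, 0], 0],
    [[0.004, -0.024, 0], 0],
    [[0.004, -0.024, 0], 0],
    [[0.004, -0.024, 0], 0],
    [[0.004, -0.024, 0], 0]
  ]
}}

```text
time: 21.15
position: [0.5034, -0.1536, 0.1556]
tool_rot: [-2.036, -2.392, -0.0]
ft_force: [0.2, -0.7, 0.3]
grip_width: 0.004
```

Emit:
{"api": "carry_out", "payload": {
  "motion": [
    [[0, 0, 0.03], 0],
    [[0, 0.03, 0.07], 0],
    [[0, 0.07, 0.1], 0],
    [[0, 0.11, 0.12], 0],
    [[0, 0.15, 0.12], 0],
    [[0, 0.19, 0.12], 0],
    [[0, 0.23, 0.12], 0],
    [[0, 0.23, 0.12], 0]
  ]
}}

```text
time: 21.95
position: [0.5025, 0.0835, 0.2752]
tool_rot: [-2.022, -2.401, -0.002]
ft_force: [-0.4, -0.3, -0.4]
grip_width: 0.004
```

```bash
python3 - <<'E'
from h import *
d=grab('scene','scene6'); e=grab('top','top6'); s=get_state(); print(s['position'],s['ft_force'],s['time'])
a=cv2.resize(d['pixels'][60:280,90:380],(396,300)); b=cv2.resize(e['pixels'][195:315,370:530],(400,300),interpolation=cv2.INTER_CUBIC)
cv2.imwrite('pics/m6.png',np.vstack([np.hstack([a,b])]))
E
```

```text
[0.50320563 0.07694005 0.27538567] [-0.15304218 -1.30331546 -0.75491146] 22.05
```

View pics/m6.png

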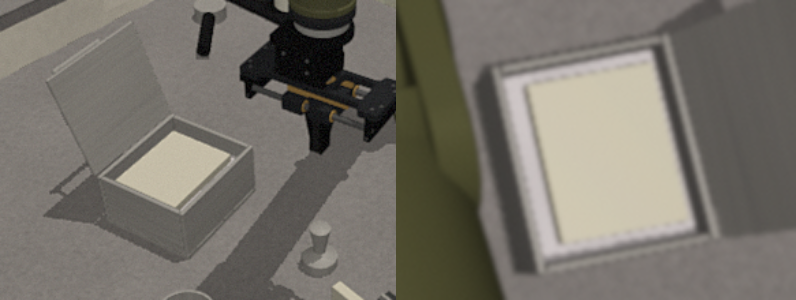

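```bash
python3 - <<'E'
from h import *
np.set_printoptions(precision=1,suppress=True)
th=np.radians(-80.95);R=np.array([[np.cos(th),-np.sin(th)],[np.sin(th),np.cos(th)]]);c=np.array([.5105,-.2037])
im=cv2.imread('pics/top6.png').astype(int)
m=((im[...,2]-im[...,0])>18).astype(np.uint8); m[:, :400]=0; m[:200]=0;m[315:]=0;m[:,520:]=0
k=max(cv2.findContours(m,0,2)[0],key=cv2.contourArea); r=cv2.boxPoints(cv2.minAreaRect(k)); print(r,cv2.contourArea(k))
for z in (.084,.096):
    B=np.array([R.T@(onz('top6',u,v,z)[:2]-c) for u,v in r])*1e3; print(z,B,B.mean(0))
pred=[proj('top6',[*(R@q+c),.084]) for q in [(-.057,.075),(.063,.075),(.063,-.075),(-.057,-.075)]];print(np.array(pred))
s=cv2.imread('pics/scene6.png').astype(int); m=((s[...,2]-s[...,0])>18).astype(np.uint8); m[:,280:]=0;m[:130]=0;m[230:]=0
k=max(cv2.findContours(m,0,2)[0],key=cv2.contourArea); print(cv2.approxPolyDP(k,4,True)[:,0])
for z in (.084,.096):print(np.array([proj('scene6',[*(R@q+c),z]) for q in [(-.057,.075),(.063,.075),(.063,-.075),(-.057,-.075)]]))
E
```

```text
[[421.2 228.9]
 [472.1 217.4]
 [486.8 282.4]
 [435.9 293.9]] 3256.0
0.084 [[-54.6  74.8]
 [ 67.9  79.2]
 [ 65.3 -73.6]
 [-54.6 -77.2]] [6.  0.8]
0.096 [[-57.8  73.3]
 [ 63.2  77.7]
 [ 60.7 -73.2]
 [-57.8 -76.8]] [2.1 0.3]
[[420.2 228.9]
 [470.5 219.5]
 [485.9 283.2]
 [434.6 293.1]]
[[216 156]
 [175 192]
 [219 211]
 [258 173]]
[[219.2 212.4]
 [175.1 192.2]
 [217.8 155.6]
 [260.3 173.2]]
[[218.5 208.2]
 [174.1 188.1]
 [217.2 151.5]
 [259.9 169.1]]
```

Corner fit matches a fully seated slab (top z = 84 mm). Last check: that it's still, and board, jug, tamper and lid unchanged, then hand in.

Emit:
{"api": "carry_out", "payload": {
  "motion": [
    [[0, 0.05, 0.02], 0],
    [[0, 0.05, 0.02], 0],
    [[0, 0.05, 0.02], 0],
    [[0, 0.05, 0.02], 0],
    [[0, 0.05, 0.02], 0]
  ]
}}

```text
time: 22.55
position: [0.5035, 0.124, 0.2953]
tool_rot: [-2.04, -2.389, 0.001]
ft_force: [-0.5, 0.1, 0.3]
grip_width: 0.006
```

```bash
python3 - <<'E'
from h import *
d=grab('scene','scene7')['pixels'].astype(int); a=cv2.imread('pics/scene0.png').astype(int); b=cv2.imread('pics/scene6.png').astype(int); l=cv2.imread('pics/scene1.png').astype(int)
f=lambda p,q,y0,y1,x0,x1: round(float(np.abs(p-q)[y0:y1,x0:x1].mean()),2)
print('jug',f(d,a,270,340,200,270),'tamper',f(d,a,222,262,305,340),'board front',f(d,a,270,350,330,375),'lid vs scene1',f(d,l,80,150,130,160),'cover vs prev',f(d,b,150,215,170,265))
s=get_state(); print(s['position'],s['ft_force'],s['time'])
E
```

```text
jug 10.05 tamper 13.05 board front 8.67 lid vs scene1 16.71 cover vs prev 2.63
[0.50346783 0.12435296 0.29532786] [-0.13081625 -0.14289982 -0.18826191] 22.6
```

The differences may come from shadows, so I'll check for actual shift by template matching.

```bash
python3 - <<'E'
from h import *
g=lambda n:cv2.Canny(cv2.imread(f'pics/{n}.png',0),40,120)
d=g('scene7')
for n,ref,y0,y1,x0,x1 in [('jug','scene0',268,345,198,275),('tamper','scene0',218,266,303,342),('board','scene0',262,355,325,400),('lid','scene1',75,190,120,215)]:
    t=g(ref)[y0:y1,x0:x1]; r=cv2.matchTemplate(d[y0-10:y1+10,x0-10:x1+10],t,cv2.TM_CCOEFF_NORMED); _,v,_,p=cv2.minMaxLoc(r); print(n,p[0]-10,p[1]-10,round(v,2))
E
```

```text
jug 0 0 0.72
tamper 0 0 0.69
board 0 0 0.69
lid 0 0 0.5
```

```bash
python3 -c "
from bench import ticket; print(ticket.close_job())"
```

```text
the job is handed in; nothing more can be done
None
```

The job is done and handed in at about 22.6 s of the 59 s allowed.

I opened the lid by its bar handle and left it leaning back on its stop. I lifted the cover from the rack and stood it on the front ledge with its plug facing the hinge. Once it stood free, I let go and tipped it over with the closed fingers.

**Cover seated:** in the scene camera, its four corners fit a fully seated slab (top at 84 mm) to within about 2 px. The top camera could not settle it, because a raised slab (top at 96 mm) would fit as well there. I did not press or touch the cover to confirm.

**Everything else:** edge matching shows no shift of the lid, board, jug or tamper. The plain pixel differences there were not small. I put that down to the arm's shadow, but did not check it separately. The lid's edge match was the weakest, at 0.5.

The arm is clear of everything. The highest wrist force reported after a move was about 8 N.

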